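# Count along the stone rack and slide the stone into the third gap

## Robot

A 6-joint arm with a two-finger parallel gripper is mounted at the origin on the work surface. World frame = base frame: x ahead of the robot, y to its left, z up, the work surface at z = 0. Lengths are in m, angles in rad, forces in N, time in s.
With the tool pointing down it reaches from about 0.4 to 0.825 m from the base axis. Payload 7 kg.
Tool frame: the origin (TCP) lies at the centre of the arm's flange, where the gripper is bolted on; the fingertips stand 178 mm ahead of it and the grasp point (between the pads) lies arm.tcp_to_grasp ahead of it (arm.tcp_to_grasp is the distance from the TCP to the grasp point, in m); z points along the fingers, y is the direction in which the jaws open and shut (so a half turn about z gives the same grasp; the last joint's range is limited). The gripper opens to 88 mm and grips with 3 to 60 N. Pads are 19 mm wide; open, the fingers measure 130 mm over their backs; the gripper's body (78 mm by 193 mm) begins 47 mm behind the grasp point.
Start: joints at [1.404, 0.359, 0.012, 0, -1.224, -0.288], TCP at [0.297, 0.606, 0.405] pointing down, gripper open.
Joint ranges: [-3.07, 3.07], [-1.43, 2.12], [-1.02, 1.25], [-3.03, 1.67], [-3.05, -0], [-3.03, 3.03]. Speed limits (rad/s): [2.39, 2.39, 3.01, 3.14, 3.14, 3.14].

## Interface

Orientations are given as [roll, pitch, yaw] about the fixed x, y, z axes, in that order (R = Rz(yaw) Ry(pitch) Rx(roll)).
In Python, from station import arm gives the robot as it stands.
- The arm moves only by the tool move_arm, never from a script. Its argument "deltas" is a list of rows, each a list of 6 numbers: the shift along the world's x, y, z in mm, then the turn, a rotation vector about the world's x, y, z in degrees. In form: [[tx, ty, tz, ax, ay, az], ...]. A call has exactly 5 rows; each row shifts and turns the commanded pose from where the row before left it; what a row does not reach is not made up. A row lasts 1/12 s, in which the tool goes at most 41.7 mm and 7.16 degrees, less where a joint would pass 70% of its speed; a pose out of reach is approached as far as the arm can. A call with a gripper value outside its range is refused whole. "claw" is the closure in counts, from 0 (fully open) to 255 (shut), set as the call begins (left out, the last holds). The fingers move at their own pace and stop on an object; "squeeze" is the grip in N (left out, the last holds). Time passes only in rows, so rows that do not move let the fingers close, or fill a call up. It gives the time, the measured TCP pose, the force and the opening at its end, in the units of the state.
- arm.get_state(): the state, without advancing time (a new reading comes with each control period).
- arm.grab_frame(name): name is "scene" or "top"; returns the picture (400x640x3 uint8, red, green, blue); there is no depth.
- arm.calibration(name): a dict with "intrinsics" (3x3 intrinsics, pixels), "T" (4x4, takes a point from camera to world coordinates). Camera axes: x right, y up, looking along -z (the intrinsics and any distortion apply to the point x, -y, -z); pixel columns grow to the right and rows downward; lengths in m; the calibration is good to about 2 mm. A picture is of the moment at which its call begins. calibration takes no time and is no camera call.
- arm.job_done(): hands the job in, once; it reports no verdict.
Trained networks look in the newest picture that a camera, given by its name, has taken for a name from the list of things; names that differ only in an ending like _2 or _b are one class to them, and where a whole thing is asked for, a point or a joint stands for the part that bears it (a point fixed in the world has none). Each returns a list of dicts, best first, with "score" (0 to 1); they miss things now and then, are a little off and sometimes report something else, mostly with a low value. They report only what shows in the picture. A call takes as long as a camera call. They do not tell look-alikes from the thing itself.
- arm.spot_in(thing, camera): "xy" ([column, row] in pixels, amid what is visible of it).
- arm.masks_of(thing, camera): "pixels" (400x640 bool, what is visible of it) and "xy" ([column, row] in pixels, amid what is visible of it).
- arm.spot_point(thing, camera): "xy" ([column, row] in pixels: a listed point, or the origin of a listed thing).
The state is a dict: "t": time; "q": joint angles; "qd": joint speeds; "joint_efforts": joint torques, N m; "eef_pos": TCP position; "ee_rot": TCP orientation; "force": force on the tool from outside, world axes, zero at the start; "moment": the same for the moment, N m; "width": finger opening in m.
Only numpy, scipy, OpenCV 4.12 (cv2) and the standard library are available. Lean on these libraries where they do the work, as an engineer would, in place of code of your own. Each camera call takes 0.05 s, during which the arm holds its last target. There are 200 camera calls.

## Task

Put the loose whetstone away in the drying rack, in the third gap counted from the left as you look from the robot; every gap counts, whether a stone stands in it or not. First count with a fingertip, touching the top edges of the rack's plates one after the other from the left-hand end plate up to the third plate, where the third gap begins, and not going on to the plates beyond that gap. Then push the stone along the bench, upright and never lifted, straight into that gap until it is fully home against the back rail, and leave it there, with the other stones and things undisturbed.

Things in the scene. Friction and masses are not known exactly. Their poses are not given: they have to be found in the camera images.
- stone: the stone to put away: a two-layer whetstone (brick red and cream) on its long narrow edge, 100 mm long (x), 25 thick (y), 50 high (z), about 0.3 kg; origin at the centre of its underside. Starts loose between robot and rack, its x turned up to 0.5 rad from the robot's x. It slides on the bench; pushed on a broad side it may topple unless the push is low (some 10 mm up)
- rack: the drying rack's aluminium back rail, fixed, 320 mm long (y), 54 high. Origin at bench level, mid-length, on its front face (the stop for stones); x points to the back along the gaps, y to the left seen from the robot. Seven plates in front make six gaps, open in front and on top, without a floor. A stone fully home has its far end on the rail (centre 50 mm before the face)
- plate_1: the left-hand end plate seen from the robot; the first gap lies to its right. Fixed upright steel plate 3 mm thick, its rounded top and front edges 6 mm; reaches 85 mm forward of the rail, top 62 mm above the bench. Origin at bench level, mid-thickness, at the rail's face; axes as the rack's, so it runs from x = 0 to -85 mm. Plates stand unevenly, 38 to 54 mm apart between centres
- plate_2: plate number 2 from the left; made and measured like plate_1
- plate_3: third plate from the left; the third gap lies to its right; made and measured like plate_1
- plate_4: fourth plate from the left; the third gap lies to its left; made and measured like plate_1
- plate_5: plate number 5 from the left; made and measured like plate_1
- plate_6: plate number 6 from the left; made and measured like plate_1
- plate_7: the right-hand end plate; made and measured like plate_1
- stone_b: a stone like the one to put away, already standing in the second gap; leave it alone
- stone_c: a stone like the one to put away, already standing in the fifth gap; leave it alone
- wheel: a pale grinding wheel lying flat, 76 mm across, 10 mm high, origin at the centre of its underside; bystander, leave it alone
- tape: a roll of white tape lying flat, 90 mm across, 24 mm high, origin at the centre of its underside; bystander, leave it alone
- puck: a black rubber puck, 76 mm across, 25 mm high, origin at the centre of its underside; bystander, leave it alone
- oil: a small clear oil bottle standing, 48 mm across, 120 mm high, origin at the centre of its underside; bystander, leave it alone
- driver: a screwdriver lying on the bench, 200 mm long, origin near its middle; bystander, leave it alone
- dresser: a diamond wheel dresser, a steel rod 126 mm long and 18 mm thick with a thin tip, lying; origin near its middle; bystander, leave it alone
There are look-alikes about, which are no part of the job. Leave any blue look-alike of the stone alone. Leave any orange look-alike of the plate_4 alone.

How it is judged:
On the way, in this order (a step that is already met when the one before it is completed fails the run):
1. a finger touches the top edge of the first plate from the left, where the first gap begins, with the stone not yet moved (contact force between the fingers and plate_1 above 0.3 N and height (world z) of the grasp point above 0.068 m and distance of stone from where it was at the start of the episode below 0.012 m), for 0.05 s.
2. a finger touches the top edge of the second plate from the left, where the second gap begins, with the stone not yet moved (contact force between the fingers and plate_2 above 0.3 N and height (world z) of the grasp point above 0.068 m and distance of stone from where it was at the start of the episode below 0.012 m), for 0.05 s.
3. a finger touches the top edge of the third plate from the left, where the third gap begins, with the stone not yet moved (contact force between the fingers and plate_3 above 0.3 N and height (world z) of the grasp point above 0.068 m and distance of stone from where it was at the start of the episode below 0.012 m), for 0.05 s.
4. the stone is pushed fully home in the third gap (x of stone in the frame of rack between -0.056 and -0.044 m and y of stone in the frame of plate_3 below -0.01 m and y of stone in the frame of plate_4 above 0.01 m and angle between the x axis of stone and the x axis of rack, either way round below 0.15 rad and angle between stone's own z axis and vertical below 0.1 rad), for 0.2 s.
At the end, for the whole second after the job is handed in: The stone stands upright on the bench (within 0.1 rad) between the third and fourth plates from the left, lined up with the gap within 0.15 rad, its far end within 6 mm of the back rail, released and at rest (all of step 4 and height (world z) of stone below 0.006 m and linear speed of stone below 0.02 m/s); the robot touches nothing.
It fails at once if the stone is lifted off the bench (height (world z) of stone above 0.015 m).
It fails at once if the stone is toppled (angle between stone's own z axis and vertical above 0.6 rad).
It fails at once if a finger goes on to the plates to the right of the third gap (fifth, sixth or seventh plate) (contact force between the fingers and plate_5 above 0.5 N or contact force between the fingers and plate_6 above 0.5 N or contact force between the fingers and plate_7 above 0.5 N).
It fails at once if another stone or a bystander is pushed more than 15 mm out of place or tipped over (distance of any of stone_b, stone_c, wheel, tape, puck, oil, driver, dresser from where it was at the start of the episode above 0.015 m or angle between oil's own z axis and vertical above 0.5 rad or angle between any of stone_b, stone_c's own z axis and vertical above 0.4 rad).
It also fails if it takes over 61 s, if anything falls off the work surface, if the arm or the gripper's body presses on something with over 40 N, if the wrist force passes 120 N, or if a joint passes its speed limit or range.

## Working session

There is one attempt and no reset: what is moved stays moved. The work goes in short steps, Python scripts to look and compute and a tool call to move; the robot and the scene stay as the last step left them, time stands still between calls to the robot, and variables do not carry over. Pictures are saved under pics/ and viewed, about 8 in all and at most 12, crops included, and the job is handed in when it is done.

Besides the shell and the picture viewer there is one more tool, called after "Emit:" as a command line: name --pt "numbers of a row" for each row, then --argument value for the rest. move_arm: Moves the arm, as the interface text tells. Its arguments: {"type":"object","properties":{"deltas":{"type":"array","items":{"type":"array","items":{"type":"number"}}},"claw":{"type":"number"},"squeeze":{"type":"number"}},"required":["deltas"]}

```bash
ls; mkdir -p pics
python3 - <<'E'
from station import arm
import cv2, numpy as np
np.set_printoptions(precision=4,suppress=True)
for n in ("scene","top"):
    im=arm.grab_frame(n); cv2.imwrite(f"pics/{n}0.png",im[:,:,::-1]); c=arm.calibration(n); print(n,c["intrinsics"],c["T"],[k for k in c])
    for th in ("stone","rack","plate_1"):
        print(th,[(np.round(d["xy"]).tolist(),round(d["score"],2)) for d in arm.spot_in(th,n)])
print(arm.get_state(), arm.tcp_to_grasp)
E
```

```text
pics
scene [[370.3232   0.     319.1488]
 [  0.     370.3232 200.2471]
 [  0.       0.       1.    ]] [[-0.291  -0.5881  0.7547  1.2266]
 [ 0.9567 -0.1804  0.2283  0.198 ]
 [ 0.0019  0.7884  0.6151  0.6085]
 [ 0.      0.      0.      1.    ]] ['intrinsics', 'T']
stone [([342.0, 238.0], 0.9), ([292.0, 180.0], 0.89), ([403.0, 171.0], 0.86), ([284.0, 220.0], 0.84), ([364.0, 205.0], 0.81), ([257.0, 213.0], 0.68)]
rack [([305.0, 252.0], 0.75), ([456.0, 205.0], 0.65)]
plate_1 [([258.0, 215.0], 0.88), ([275.0, 220.0], 0.8), ([310.0, 234.0], 0.79), ([290.0, 231.0], 0.79), ([367.0, 254.0], 0.68), ([326.0, 237.0], 0.63), ([150.0, 223.0], 0.59), ([441.0, 280.0], 0.56), ([350.0, 244.0], 0.54)]
top [[497.1194   0.     317.6028]
 [  0.     497.1194 205.3921]
 [  0.       0.       1.    ]] [[ 0.0196  0.9861 -0.1649  0.2911]
 [-0.9996  0.0229  0.0183  0.0314]
 [ 0.0218  0.1645  0.9861  1.4384]
 [ 0.      0.      0.      1.    ]] ['intrinsics', 'T']
stone [([359.0, 231.0], 0.88), ([296.0, 162.0], 0.81), ([264.0, 280.0], 0.74), ([342.0, 168.0], 0.73), ([284.0, 222.0], 0.71)]
rack [([319.0, 149.0], 0.7)]
plate_1 [([271.0, 156.0], 0.68), ([369.0, 167.0], 0.68), ([305.0, 150.0], 0.62), ([450.0, 142.0], 0.62), ([221.0, 146.0], 0.54)]
{'t': 0.4, 'q': array([ 1.4041,  0.3587,  0.0118, -0.    , -1.2241, -0.2881]), 'qd': array([-0.0003, -0.0022,  0.0026, -0.0001, -0.0011, -0.0005]), 'joint_efforts': array([  0.0008, -58.1673,  29.2922,   6.9934,   0.0109,  -0.0001]), 'eef_pos': array([0.2965, 0.6063, 0.4045]), 'ee_rot': array([ 3.1414, -0.    , -0.4547]), 'force': array([0.176 , 0.4501, 0.2546]), 'moment': array([-0.0121,  0.0524,  0.0094]), 'width': 0.0872819752272894} 0.1593
```

Run:
```python
import cv2
t=cv2.imread("pics/top0.png"); cv2.imwrite("pics/top0c.png",cv2.resize(t[110:310,190:457],None,fx=3,fy=3,interpolation=cv2.INTER_CUBIC)[:600,:800])
```

```text
(no output)
```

View pics/top0c.png

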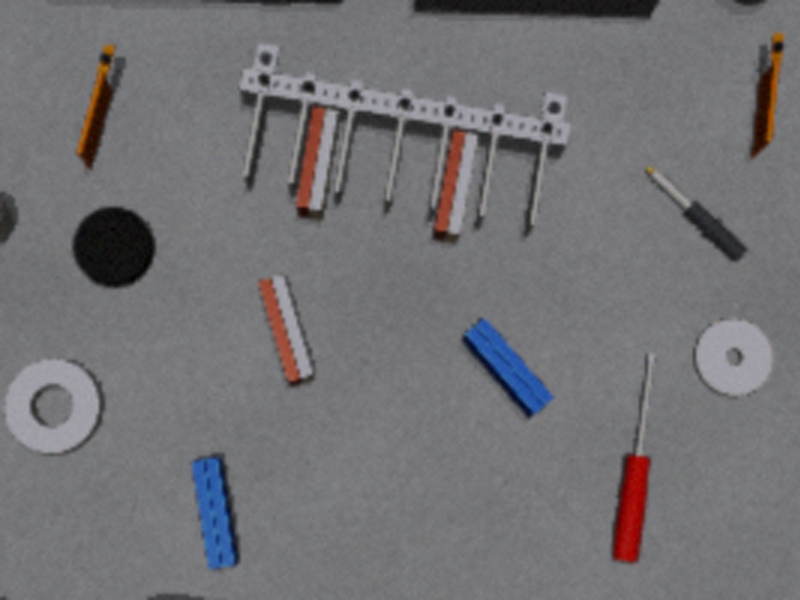

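View pics/scene0.png

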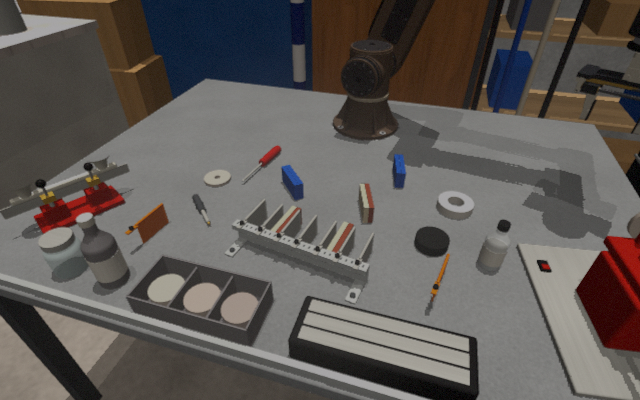

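Top view: plates 1–7 stand from left to right at crop x≈250, 297, 340, 390, 437, 483 and 530. Stones are already in gaps 2 and 5. The loose red/cream stone is at crop (287,330), about px (286,220). Both blue ones, at crop (507,367) and (214,512), are look-alikes, as are the orange plates. Next is an enlarged crop to confirm and measure.

```bash
cat > h.py <<'E'
from station import arm
import cv2, numpy as np
np.set_printoptions(precision=4,suppress=True)
def ray(n,px,z):
    c=arm.calibration(n); K=c["intrinsics"];T=c["T"]
    d=np.linalg.solve(K,[px[0],px[1],1.]); d=T[:3,:3]@[d[0],-d[1],-d[2]]
    return T[:3,3]+d*(z-T[2,3])/d[2]
def proj(n,P):
    c=arm.calibration(n);T=c["T"];p=T[:3,:3].T@(np.array(P)-T[:3,3]);q=c["intrinsics"]@[p[0],-p[1],-p[2]];return q[:2]/q[2]
E
python3 - <<'E'
from h import *
t=cv2.imread("pics/top0.png")
c=cv2.resize(t[120:245,264:390],None,fx=6,fy=4.8,interpolation=cv2.INTER_CUBIC)
t=t[118:193,265:385]; c=cv2.resize(t,None,fx=6.5,fy=6.5,interpolation=cv2.INTER_CUBIC); c=cv2.convertScaleAbs(c,alpha=1.3)
for i in range(0,120,10): cv2.putText(c,str(265+i),(int(i*6.5),10),0,.35,(0,255,255)); cv2.line(c,(int(i*6.5),12),(int(i*6.5),18),(0,255,255))
for i in range(0,75,10): cv2.putText(c,str(118+i),(0,int(i*6.5)+4),0,.35,(0,255,255))
cv2.imwrite("pics/rack.png",c)
# loose stone mask
im=arm.grab_frame("top")
for d in arm.masks_of("stone","top"):
    m=d["pixels"].astype(np.uint8); r=cv2.minAreaRect(np.argwhere(m)[:,::-1].astype(np.float32)); print(d["score"],d["xy"],r, m.sum())
E
```

```text
0.76 [295.5, 164.0] ((295.2689514160156, 164.04034423828125), (10.037703514099121, 37.085113525390625), 8.530765533447266) 357
0.71 [357.9, 230.1] ((358.39666748046875, 232.58538818359375), (34.726802825927734, 10.257143020629883), 50.44033432006836) 344
0.56 [343.4, 170.1] ((341.3018798828125, 172.05661010742188), (9.091567993164062, 36.85770797729492), 10.619654655456543) 328
0.56 [262.3, 280.2] ((261.2799987792969, 280.46002197265625), (35.21391677856445, 10.040916442871094), 81.8698959350586) 328
0.55 [285.1, 220.7] ((284.8999938964844, 220.1999969482422), (36.366188049316406, 9.170604705810547), 71.56504821777344) 321
```

View pics/rack.png

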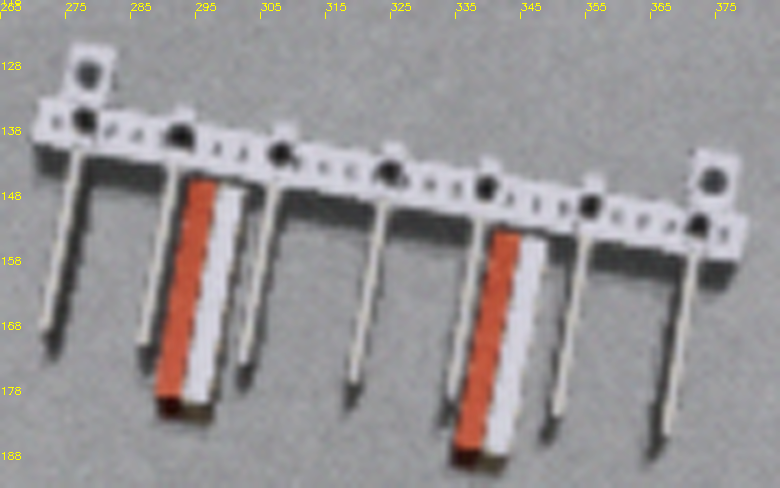

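Seven plates. Stone_b is in gap 2 and stone_c in gap 5, and gap 3, between the plates at crop (270,185) and (382,203), is empty.

```bash
cat >> h.py <<'E'
P=[((80,150),(45,335)),((172,165),(143,352)),((270,185),(243,367)),((382,203),(350,387)),((478,220),(450,403)),((586,235),(557,420)),((692,255),(665,437))]
f=lambda p:(p[0]/6.5+265-.4,p[1]/6.5+118-.4)
E
python3 - <<'E'
from h import *
R=[]
for a,b in P:
    A=ray("top",f(a),.062);B=ray("top",f(b),.062);d=A-B;R.append((A,B));print(A[:2],B[:2],np.hypot(*d[:2]),np.arctan2(d[1],d[0]))
A=ray("top",f((35,143)),.054);B=ray("top",f((735,258)),.054);d=A-B;print("rail",A,B,np.hypot(*d[:2]),np.arctan2(-d[0],d[1]))
print([np.hypot(*(R[i][1]-R[i+1][1])[:2]) for i in range(6)])
# loose stone: corners of top (crop0/3+190,110)
im=cv2.imread("pics/top0.png")
hsv=cv2.cvtColor(im,cv2.COLOR_BGR2HSV); 
c=cv2.resize(im[195:245,265:315],None,fx=10,fy=10,interpolation=cv2.INTER_CUBIC);cv2.imwrite("pics/stone.png",c)
s=cv2.imread("pics/scene0.png");c2=cv2.resize(s[165:290,220:390],None,fx=4.7,fy=4.7,interpolation=cv2.INTER_CUBIC)
for i in range(7):
    for e in R[i]:
        q=proj("scene",e); q=(q-[220,165]+.4)*4.7; cv2.circle(c2,tuple(int(v) for v in q),3,(0,255,255),-1)
cv2.imwrite("pics/sc.png",c2)
E
```

```text
[0.7065 0.1261] [0.6225 0.1386] 0.08493537476148212 -0.14749745881592702
[0.7007 0.0854] [0.6159 0.0956] 0.0853898412198515 -0.12023594740265488
[0.6927 0.042 ] [0.6103 0.0519] 0.08299496222723644 -0.11900530794600127
[ 0.6858 -0.0075] [0.6025 0.005 ] 0.08420568548990234 -0.14892743126290006
[ 0.6791 -0.0499] [ 0.5964 -0.0387] 0.08345224513060101 -0.13423510784103823
[ 0.6736 -0.0976] [ 0.59   -0.0855] 0.08441191779804218 -0.1433732775630387
[ 0.6657 -0.1444] [ 0.5836 -0.1327] 0.08290856631256675 -0.14096206639291828
rail [0.7116 0.1466 0.054 ] [ 0.667  -0.1645  0.054 ] 0.3143074025273392 -0.1425190308964676
[np.float64(0.04342483836959008), np.float64(0.04412075448516938), np.float64(0.04749107479950045), np.float64(0.04416048346868631), np.float64(0.04722998554280508), np.float64(0.04764755371381333)]
```

View pics/stone.png

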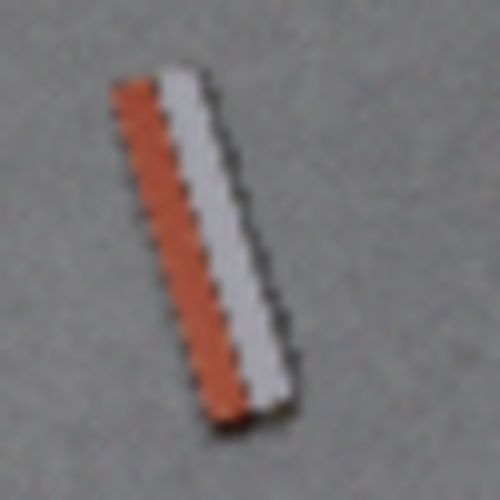

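View pics/sc.png

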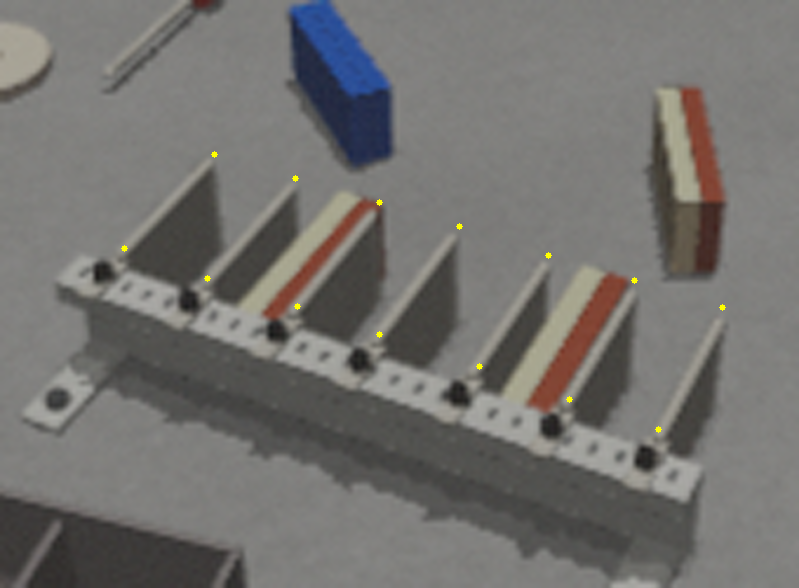

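The projected plate ends match the scene view, so the plate estimates are good (rack yaw ≈ -0.138). I'm setting out to above plate 1 with the jaws closed and turned along the plate.

Emit:
move_arm --pt "24.5 -31.6 0 0 0 -4.8" --pt "24.5 -31.6 0 0 0 -4.8" --pt "24.5 -31.6 0 0 0 -4.8" --pt "24.5 -31.6 0 0 0 -4.8" --pt "24.5 -31.6 0 0 0 -4.8" --claw 255

```text
t: 0.92
eef_pos: [0.4197, 0.4468, 0.4049]
ee_rot: [-3.141, 0.0, -0.877]
force: [0.2, 1.3, 0.2]
width: 0.06
```

Emit:
move_arm --pt "24.5 -31.6 0 0 0 -4.8" --pt "24.5 -31.6 0 0 0 -4.8" --pt "24.5 -31.6 0 0 0 -4.8" --pt "24.5 -31.6 0 0 0 -4.8" --pt "24.5 -31.6 0 0 0 -4.8"

```text
t: 1.33
eef_pos: [0.5423, 0.2886, 0.4051]
ee_rot: [-3.141, 0.0, -1.296]
force: [0.4, 0.6, 0.2]
width: 0.0265
```

Emit:
move_arm --pt "24.5 -31.6 0 0 0 -4.8" --pt "24.5 -31.6 0 0 0 -4.8" --pt "24.5 -31.6 0 0 0 -4.8" --pt "24.5 -31.6 0 0 0 -4.8" --pt "24.5 -31.6 0 0 0 -4.8"

```text
t: 1.75
eef_pos: [0.6649, 0.1306, 0.4049]
ee_rot: [-3.141, 0.0, -1.715]
force: [0.3, 0.9, -0.1]
width: 0.0008
```

Emit:
move_arm --pt "0 0 -35 0 0 0" --pt "0 0 -35 0 0 0" --pt "0 0 -35 0 0 0" --pt "0 0 -20 0 0 0" --pt "0 0 0 0 0 0"

```text
t: 2.17
eef_pos: [0.6624, 0.1315, 0.274]
ee_rot: [3.134, -0.004, -1.713]
force: [-1.2, -1.2, -0.3]
width: 0.0002
```

Emit:
move_arm --pt "1 1 -10 0 0 0" --pt "0 0 -10 0 0 0" --pt "0 0 -10 0 0 0" --pt "0 0 -4 0 0 0" --pt "0 0 0 0 0 0"

```text
t: 2.58
eef_pos: [0.6647, 0.1334, 0.245]
ee_rot: [3.141, -0.0, -1.711]
force: [-0.4, 0.3, -0.3]
width: 0.0002
```

Emit:
move_arm --pt "0 0 -1 0 0 0" --pt "0 0 -1 0 0 0" --pt "0 0 -1 0 0 0" --pt "0 0 0 0 0 0" --pt "0 0 0 0 0 0"

```text
t: 3.0
eef_pos: [0.6651, 0.1334, 0.243]
ee_rot: [-3.141, 0.0, -1.711]
force: [0.3, 0.6, 0.7]
width: 0.0003
```

Emit:
move_arm --pt "0 0 -1 0 0 0" --pt "0 0 -1 0 0 0" --pt "0 0 -1 0 0 0" --pt "0 0 0 0 0 0" --pt "0 0 0 0 0 0"

```text
t: 3.42
eef_pos: [0.6651, 0.1334, 0.2402]
ee_rot: [-3.141, 0.0, -1.711]
force: [-1.9, 0.4, 4.4]
width: 0.0007
```

Emit:
move_arm --pt "0 0 -1 0 0 0" --pt "0 0 0 0 0 0" --pt "0 0 0 0 0 0" --pt "0 0 0 0 0 0" --pt "0 0 0 0 0 0"

```text
t: 3.83
eef_pos: [0.6651, 0.1334, 0.24]
ee_rot: [-3.141, 0.0, -1.711]
force: [-3.5, -0.2, 8.9]
width: 0.0001
```

Plate 1 is touched: the force rises with a 62 mm tip height. Plate 2 is next.

Emit:
move_arm --pt "0 0 16 0 0 0" --pt "-3 -21 0 0 0 0" --pt "-3 -21 0 0 0 0" --pt "0 0 0 0 0 0" --pt "0 0 -10 0 0 0"

```text
t: 4.25
eef_pos: [0.6596, 0.0907, 0.2463]
ee_rot: [-3.139, 0.001, -1.713]
force: [0.5, 0.8, 0.9]
width: 0.0002
```

Emit:
move_arm --pt "0 0 -2 0 0 0" --pt "0 0 -2 0 0 0" --pt "0 0 -2 0 0 0" --pt "0 0 0 0 0 0" --pt "0 0 0 0 0 0"

```text
t: 4.67
eef_pos: [0.6587, 0.0917, 0.2399]
ee_rot: [3.141, -0.001, -1.71]
force: [-7.3, -1.5, 14.5]
width: 0.0005
```

Emit:
move_arm --pt "0 0 16 0 0 0" --pt "-3.5 -22 0 0 0 0" --pt "-3.5 -22 0 0 0 0" --pt "0 0 0 0 0 0" --pt "0 0 -10 0 0 0"

```text
t: 5.08
eef_pos: [0.6527, 0.0473, 0.2459]
ee_rot: [-3.139, 0.001, -1.712]
force: [1.6, 0.9, -0.4]
width: 0.0005
```

Emit:
move_arm --pt "0 0 -2 0 0 0" --pt "0 0 -2 0 0 0" --pt "0 0 -2 0 0 0" --pt "0 0 0 0 0 0" --pt "0 0 0 0 0 0"

```text
t: 5.5
eef_pos: [0.6517, 0.048, 0.2398]
ee_rot: [3.141, -0.001, -1.71]
force: [-6.1, -0.6, 16.3]
width: 0.0006
```

Run:
```python
from h import *
C=[np.array(p)/10+[265,195]-.45 for p in ((112,88),(195,65),(290,405),(208,425))]
W=np.array([ray("top",p,.05)[:2] for p in C]); print(W, "centre",W.mean(0))
d=W[0]+W[1]-W[2]-W[3]; print("yaw",np.arctan2(d[1],d[0]),"len",np.hypot(*d)/2,"wid",np.hypot(*(W[0]-W[1])))
c=W.mean(0)
for y in(-.138,):
    u=np.array([np.cos(y),np.sin(y)]);v=np.array([-u[1],u[0]])
    F=[(ray("top",f(P[i][0]),.062)+ray("top",f(P[i][1]),.062))[:2]/2 for i in (2,3)]
    m=(F[0]+F[1])/2; face=m+u*.0425; print("gap face point",face,"u",u,"home centre",face-u*.05, "width",(F[0]-F[1])@v)
    print("stone in rack x,y:",(c-face)@u,(c-face)@v, "target at rack x -.17:",face-u*.17,"rail check",(np.array([(.7116+.667)/2,(.1466-.1645)/2])-face)@u)
```

```text
[[0.5264 0.1241]
 [0.5335 0.1009]
 [0.4375 0.0713]
 [0.4314 0.0941]] centre [0.4822 0.0976]
yaw 0.30214340210353813 len 0.10005047673582922 wid 0.024316501299563673
gap face point [0.6899 0.017 ] u [ 0.9905 -0.1376] home centre [0.6404 0.0239] width 0.048722436081804925
stone in rack x,y: -0.2168242973461942 0.05124885371310349 target at rack x -.17: [0.5215 0.0404] rail check 0.0029509612020497916
```

All three plates are touched. Now over to the stone: jaws opened, turned across its thickness, so the fingers straddle it without gripping.

Emit:
move_arm --pt "0 0 30 0 0 0" --pt "0 0 30 0 0 -6.4" --pt "-21 6.2 0 0 0 -6.4" --pt "-21 6.2 0 0 0 -6.4" --pt "-21 6.2 0 0 0 -6.4" --claw 60

```text
t: 5.92
eef_pos: [0.5885, 0.0669, 0.2984]
ee_rot: [3.142, 0.0, -2.163]
force: [-0.1, 0.3, -0.7]
width: 0.0281
```

Emit:
move_arm --pt "-21 6.2 0 0 0 -6.4" --pt "-21 6.2 0 0 0 -6.4" --pt "-21 6.2 0 0 0 -6.4" --pt "-21 6.2 0 0 0 -6.4" --pt "-22 6.2 0 0 0 -6.4"

```text
t: 6.33
eef_pos: [0.4822, 0.0979, 0.2982]
ee_rot: [-3.141, -0.0, -2.721]
force: [-0.1, 0.4, 1.0]
width: 0.0617
```

Emit:
move_arm --pt "0 0 0 0 0 -6.4" --pt "0 0 0 0 0 0" --pt "0 0 0 0 0 0" --pt "0 0 0 0 0 0" --pt "0 0 0 0 0 0"

```text
t: 6.75
eef_pos: [0.4836, 0.0971, 0.2984]
ee_rot: [-3.141, -0.0, -2.826]
force: [0.0, 0.2, 0.1]
width: 0.0667
```

Emit:
move_arm --pt "0 0 -30 0 0 0" --pt "0 0 -30 0 0 0" --pt "0 0 -30 0 0 0" --pt "0 0 -18 0 0 0" --pt "0 0 -6 0 0 0"

```text
t: 7.17
eef_pos: [0.4824, 0.0962, 0.1816]
ee_rot: [-3.14, -0.005, -2.828]
force: [0.1, 0.1, -0.0]
width: 0.0668
```

Emit:
move_arm --pt "0 0 0 0 0 0" --pt "0 0 0 0 0 0" --pt "0 0 0 0 0 0" --pt "0 0 0 0 0 0" --pt "0 0 0 0 0 0" --claw 167 --squeeze 3

```text
t: 7.58
eef_pos: [0.4834, 0.0972, 0.1858]
ee_rot: [3.141, 0.002, -2.828]
force: [0.4, 0.1, 0.9]
width: 0.0394
```

Emit:
move_arm --pt "0 0 0 0 0 0" --pt "0 0 0 0 0 0" --pt "0 0 0 0 0 0" --pt "0 0 0 0 0 0" --pt "0 0 0 0 0 0" --claw 173

```text
t: 8.0
eef_pos: [0.483, 0.097, 0.1847]
ee_rot: [3.142, 0.0, -2.828]
force: [-0.2, -0.1, -0.4]
width: 0.0285
```

Emit:
move_arm --pt "0.6 -3.5 0 0 0 -1.9" --pt "0.6 -3.5 0 0 0 -1.9" --pt "0.6 -3.5 0 0 0 -1.9" --pt "0.6 -3.5 0 0 0 -1.9" --pt "0.6 -3.5 0 0 0 -1.9" --claw 178

```text
t: 8.42
eef_pos: [0.4862, 0.0796, 0.1847]
ee_rot: [3.141, 0.001, -2.996]
force: [-0.7, 1.2, 0.7]
width: 0.0263
```

Emit:
move_arm --pt "0.6 -3.5 0 0 0 -1.9" --pt "0.6 -3.5 0 0 0 -1.9" --pt "0.6 -3.5 0 0 0 -1.9" --pt "0.6 -3.5 0 0 0 -1.9" --pt "0.6 -3.5 0 0 0 -1.9"

```text
t: 8.83
eef_pos: [0.4892, 0.0621, 0.1847]
ee_rot: [3.141, 0.0, 3.122]
force: [-0.1, 1.3, 0.2]
width: 0.0265
```

Emit:
move_arm --pt "0.6 -3.5 0 0 0 -1.9" --pt "0.6 -3.5 0 0 0 -1.9" --pt "0.6 -3.5 0 0 0 -1.9" --pt "0.6 -3.5 0 0 0 -1.9" --pt "0 0 0 0 0 -1"

```text
t: 9.25
eef_pos: [0.4916, 0.0477, 0.1847]
ee_rot: [3.141, 0.0, 2.971]
force: [1.3, -0.2, -0.1]
width: 0.0264
```

```bash
cat >> h.py <<'E'
FACE=np.array([.6899,.017]);U=np.array([.9905,-.1376]);V=np.array([.1376,.9905])
def look(n,box,k):
    im=arm.grab_frame("top"); x0,y0,x1,y1=box
    cv2.imwrite(f"pics/{n}.png",cv2.resize(im[y0:y1,x0:x1,::-1],None,fx=k,fy=k,interpolation=cv2.INTER_CUBIC))
    for d in arm.masks_of("stone","top"):
        m=d["pixels"]; r=cv2.boxPoints(cv2.minAreaRect(np.argwhere(m)[:,::-1].astype(np.float32)))
        w=np.array([ray("top",p,.05)[:2] for p in r]); c=w.mean(0); e=max((w[1]-w[0],w[2]-w[1]),key=np.linalg.norm); e*=np.sign(e[0])
        print(round(d["score"],2),d["xy"],"world",c,"rack",(c-FACE)@U,(c-FACE)@V,"yaw",np.arctan2(e[1],e[0]),"n",m.sum())
E
python3 -c "
from h import *
look('a1',(240,120,400,240),5)"
```

```text
0.65 [297.0, 156.2] world [0.6638 0.0683] rack -0.03289756407395973 0.047266797441329424 yaw -0.16372161487248713 n 157
0.57 [356.1, 229.8] world [ 0.4492 -0.1103] rack -0.22091577426062467 -0.1592396213393588 yaw 0.7289606615375874 n 455
0.55 [343.1, 168.6] world [ 0.6225 -0.0597] rack -0.056235415543412916 -0.08521776648700186 yaw -0.14754157501399176 n 330
0.51 [265.5, 266.6] world [0.3483 0.1548] rack -0.35734581105775726 0.08949020478599853 yaw 0.4991809549098157 n 26
0.51 [181.6, 182.9] world [0.5865 0.3926] rack -0.15413545716239638 0.3577773149178631 yaw 0.7080568871678964 n 321
```

View pics/a1.png

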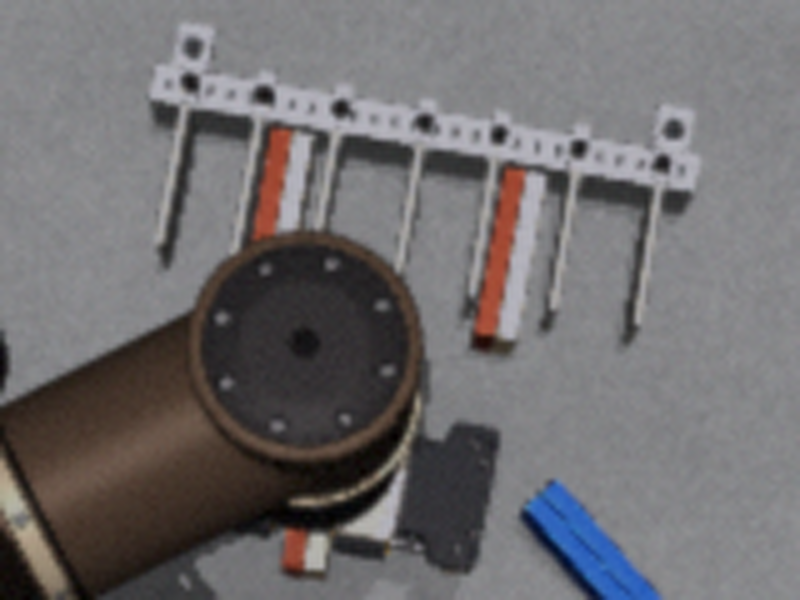

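The wrist hides the stone from this camera; only its rear end shows, at crop (305,570). I'll open, lift clear, back off behind it and look again.

Emit:
move_arm --pt "0 0 0 0 0 0" --pt "0 0 0 0 0 0" --pt "0 0 0 0 0 0" --pt "0 0 0 0 0 0" --pt "0 0 5 0 0 0" --claw 110

```text
t: 9.77
eef_pos: [0.491, 0.0479, 0.1891]
ee_rot: [-3.141, -0.001, 2.973]
force: [0.2, 1.0, 0.3]
width: 0.0489
```

Emit:
move_arm --pt "0 0 25 0 0 0" --pt "0 0 35 0 0 0" --pt "-10 0 25 0 0 0" --pt "-30 3 0 0 0 1" --pt "-34 5 0 0 0 0.8"

```text
t: 10.18
eef_pos: [0.418, 0.0563, 0.2763]
ee_rot: [3.139, 0.003, 3.004]
force: [-0.7, 2.0, -0.1]
width: 0.0495
```

Emit:
move_arm --pt "0 30 0 0 0 0" --pt "0 40 0 0 0 0" --pt "0 40 0 0 0 0" --pt "0 30 0 0 0 0" --pt "0 0 0 0 0 0" --claw 255

```text
t: 10.6
eef_pos: [0.4181, 0.2006, 0.2757]
ee_rot: [3.139, 0.002, 3.008]
force: [-0.9, -0.7, 1.4]
width: 0.0219
```

```bash
python3 -c "
from h import *
look('a2',(240,120,400,240),5)"
```

```text
0.85 [294.9, 161.0] world [0.6426 0.0719] rack -0.05439904427731088 0.047849803092062194 yaw -0.16352514843034877 n 305
0.73 [262.4, 279.6] world [0.3103 0.1569] rack -0.3952905960559803 0.08634293527907944 yaw 0.19008147405162248 n 361
0.63 [361.0, 231.8] world [ 0.4475 -0.1103] rack -0.22254858046673517 -0.15946426784972795 yaw 0.7484004960561748 n 412
0.62 [302.1, 215.1] world [0.4899 0.0495] rack -0.2025373944209909 0.004660396766704395 yaw -0.12471111928564546 n 347
0.58 [341.0, 171.2] world [ 0.6223 -0.0608] rack -0.05622561149755074 -0.08636106480761396 yaw -0.1789485390793385 n 357
```

View pics/a2.png

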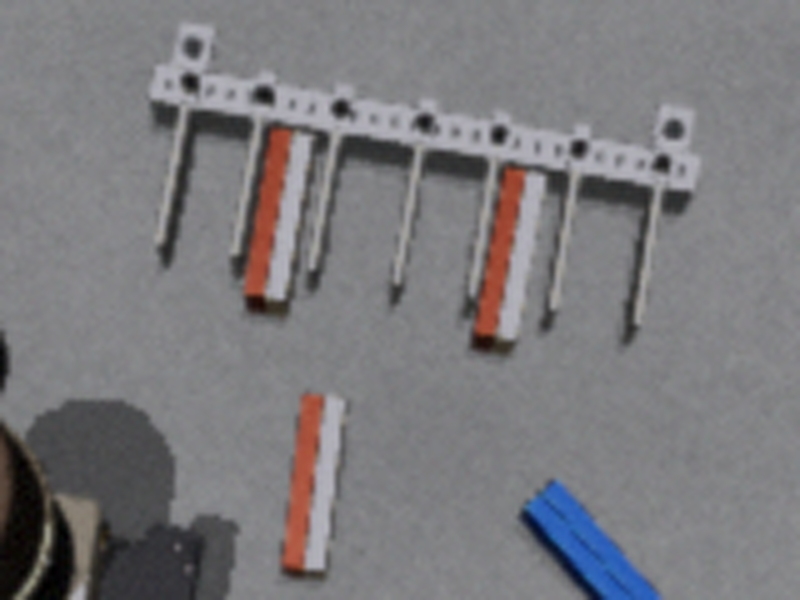

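The stone is upright and lined up: rack x −0.2025, y +4.7 mm, yaw within about 0.04 rad of the gap. Now behind it, jaws closed, flat face against its rear end.

Emit:
move_arm --pt "0 -30 0 0 0 0" --pt "0 -40 0 0 0 0" --pt "-1 -40 0 0 0 0" --pt "-1 -32 0 0 0 0" --pt "0 0 -20 0 0 -0.3"

```text
t: 11.12
eef_pos: [0.4147, 0.0494, 0.2568]
ee_rot: [3.14, 0.003, 2.996]
force: [0.5, -0.2, -0.9]
width: 0.0004
```

Emit:
move_arm --pt "0 0 -25 0 0 0" --pt "0 0 -25 0 0 0" --pt "0 0 -14 0 0 0" --pt "0 0 -4 0 0 0" --pt "0 0 0 0 0 0"

```text
t: 11.53
eef_pos: [0.4149, 0.0529, 0.186]
ee_rot: [-3.14, -0.002, 2.998]
force: [-0.0, 0.1, 0.6]
width: 0.001
```

Emit:
move_arm --pt "0 5 0 0 0 0.3" --pt "0 0 0 0 0 0" --pt "4 -0.6 0 0 0 0" --pt "4 -0.6 0 0 0 0" --pt "0 0 0 0 0 0"

```text
t: 11.95
eef_pos: [0.4245, 0.0582, 0.1874]
ee_rot: [3.14, 0.002, 3.005]
force: [-0.3, 0.3, 0.1]
width: 0.0006
```

Emit:
move_arm --pt "4 -0.6 0 0 0 0" --pt "4.9 -0.9 0 0 0 0" --pt "4.9 -0.9 0 0 0 0" --pt "4.9 -0.9 0 0 0 0" --pt "4.9 -0.9 0 0 0 0"

```text
t: 12.37
eef_pos: [0.4474, 0.0534, 0.1866]
ee_rot: [-3.141, -0.0, 3.004]
force: [-2.8, 0.5, 1.3]
width: 0.0003
```

Emit:
move_arm --pt "4.9 -0.9 0 0 0 0" --pt "4.9 -0.9 0 0 0 0" --pt "4.9 -0.9 0 0 0 0" --pt "4.9 -0.9 0 0 0 0" --pt "0 0 0 0 0 0"

```text
t: 12.78
eef_pos: [0.4678, 0.05, 0.1866]
ee_rot: [3.141, 0.001, 3.004]
force: [-0.3, 0.1, -0.2]
width: 0.0008
```

Run:
```python
from h import *
e=arm.get_state(); p=e["eef_pos"][:2]-FACE; print("tool rack",p@U,p@V,e["force"])
s=arm.grab_frame("scene")[:,:,::-1]; t=arm.grab_frame("top")[:,:,::-1]
a=cv2.resize(s[150:290,220:400],(565,440),interpolation=cv2.INTER_CUBIC); 
b=cv2.resize(t[150:260,275:335],(235,440),interpolation=cv2.INTER_CUBIC)
cv2.imwrite("pics/a3.png",np.hstack([a,b]))
```

```text
tool rack -0.22457294879331413 0.0021148561924704315 [-0.2547  0.0678 -0.1734]
```

View pics/a3.png

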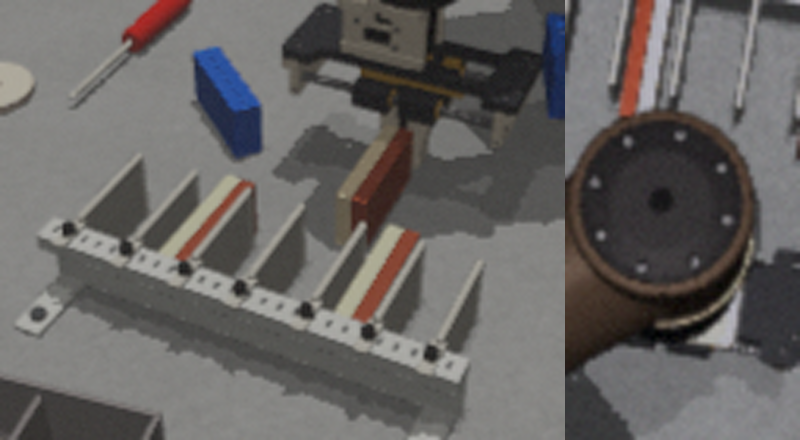

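The stone stays upright and flush against the finger, heading for gap 3 (scene crop, between the plates at x≈303 and 360). I'll check its lateral offset by projecting the expected pose.

Run:
```python
from h import *
s=cv2.imread("pics/a3.png")[:, :565]
g=cv2.resize(s[110:280,240:430],None,fx=3.1,fy=3.1,interpolation=cv2.INTER_CUBIC)
def q(x,y,z):
    w=FACE+U*x+V*y; p=(proj("scene",[*w,z])-[220,150]+.5)*[565/180,440/140]-.5; return tuple(((p-[240,110]+.5)*3.1).astype(int).tolist())
for y0,col in((.000,(0,255,0)),(.006,(255,255,0))):
    for k in(-.0125,.0125):
        for z in (0,.05): cv2.circle(g,q(-.115,y0+k,z),3,col,-1)
    cv2.line(g,q(-.115,y0,.05),q(-.115,y0,0),col,1)
cv2.imwrite("pics/a4.png",g)
```

```text
(no output)
```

View pics/a4.png

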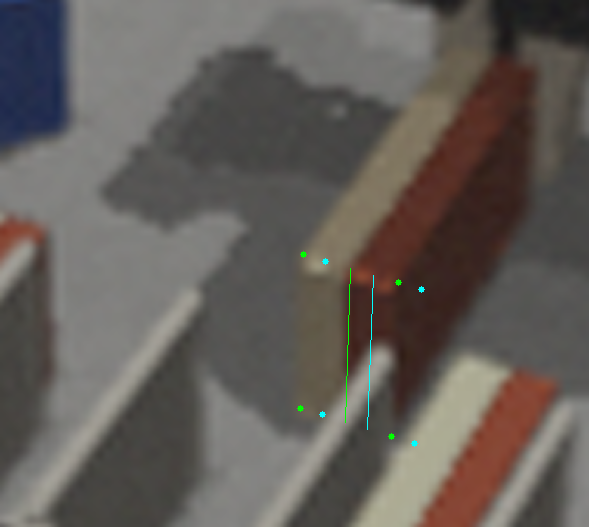

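The far face matches the gap-centre projection (y≈0), so I'm pushing straight along the gap.

Emit:
move_arm --pt "4.95 -0.69 0 0 0 0" --pt "4.95 -0.69 0 0 0 0" --pt "4.95 -0.69 0 0 0 0" --pt "4.95 -0.69 0 0 0 0" --pt "4.95 -0.69 0 0 0 0"

```text
t: 13.3
eef_pos: [0.4919, 0.0464, 0.1867]
ee_rot: [-3.141, -0.0, 3.004]
force: [-1.3, 0.8, 1.5]
width: 0.0006
```

Emit:
move_arm --pt "4.95 -0.69 0 0 0 0" --pt "4.95 -0.69 0 0 0 0" --pt "4.95 -0.69 0 0 0 0" --pt "4.95 -0.69 0 0 0 0" --pt "4.95 -0.69 0 0 0 0"

```text
t: 13.72
eef_pos: [0.5166, 0.043, 0.1867]
ee_rot: [-3.142, -0.0, 3.004]
force: [-2.8, 0.5, 1.3]
width: 0.0007
```

Emit:
move_arm --pt "4.95 -0.69 0 0 0 0" --pt "4.95 -0.69 0 0 0 0" --pt "4.95 -0.69 0 0 0 0" --pt "4.95 -0.69 0 0 0 0" --pt "4.95 -0.69 0 0 0 0"

```text
t: 14.13
eef_pos: [0.5414, 0.0395, 0.1867]
ee_rot: [-3.142, -0.0, 3.004]
force: [-2.6, -0.8, 2.2]
width: 0.0006
```

Emit:
move_arm --pt "4.95 -0.69 0 0 0 0" --pt "4.95 -0.69 0 0 0 0" --pt "4.95 -0.69 0 0 0 0" --pt "4.95 -0.69 0 0 0 0" --pt "4.95 -0.69 0 0 0 0"

```text
t: 14.55
eef_pos: [0.5661, 0.0361, 0.1867]
ee_rot: [3.142, 0.0, 3.004]
force: [-1.6, -0.3, 2.6]
width: 0.0002
```

Emit:
move_arm --pt "2 -0.3 0 0 0 0" --pt "2 -0.3 0 0 0 0" --pt "2 -0.3 0 0 0 0" --pt "2 -0.3 0 0 0 0" --pt "2 -0.3 0 0 0 0"

```text
t: 14.97
eef_pos: [0.5757, 0.0347, 0.1866]
ee_rot: [3.142, 0.0, 3.005]
force: [-0.9, -0.2, -0.9]
width: 0.0005
```

Emit:
move_arm --pt "1 -0.1 0 0 0 0" --pt "1 -0.1 0 0 0 0" --pt "1 -0.2 0 0 0 0" --pt "0 0 0 0 0 0" --pt "0 0 0 0 0 0"

```text
t: 15.38
eef_pos: [0.5788, 0.0343, 0.1867]
ee_rot: [3.141, 0.0, 3.005]
force: [-0.6, -0.8, -0.4]
width: 0.0007
```

Emit:
move_arm --pt "1 -0.1 0 0 0 0" --pt "1 -0.1 0 0 0 0" --pt "1 -0.2 0 0 0 0" --pt "0 0 0 0 0 0" --pt "0 0 0 0 0 0"

```text
t: 15.8
eef_pos: [0.5818, 0.0338, 0.1867]
ee_rot: [3.141, 0.0, 3.004]
force: [-0.9, -0.1, 1.0]
width: 0.0004
```

Emit:
move_arm --pt "1 -0.1 0 0 0 0" --pt "1 -0.1 0 0 0 0" --pt "0 0 0 0 0 0" --pt "0 0 0 0 0 0" --pt "0 0 0 0 0 0"

```text
t: 16.22
eef_pos: [0.5836, 0.0336, 0.1866]
ee_rot: [-3.142, 0.0, 3.004]
force: [-0.9, -0.4, 2.0]
width: 0.0007
```

Emit:
move_arm --pt "1 -0.1 0 0 0 0" --pt "1 -0.1 0 0 0 0" --pt "0 0 0 0 0 0" --pt "0 0 0 0 0 0" --pt "0 0 0 0 0 0"

```text
t: 16.63
eef_pos: [0.5841, 0.0334, 0.1863]
ee_rot: [-3.141, -0.003, 3.004]
force: [-9.6, 3.6, 5.7]
width: 0.0003
```

The force rises sharply (9.6 N, with the arm stalled), as it should at the rail. One more mm, then back off, lift and look.

Emit:
move_arm --pt "1 -0.1 0 0 0 0" --pt "0 0 0 0 0 0" --pt "0 0 0 0 0 0" --pt "0 0 0 0 0 0" --pt "0 0 0 0 0 0"

```text
t: 17.05
eef_pos: [0.5844, 0.0334, 0.1862]
ee_rot: [-3.14, -0.005, 3.004]
force: [-12.2, 4.7, 8.8]
width: 0.0001
```

Emit:
move_arm --pt "-3 0.4 0 0 0 0" --pt "-10 1.4 0 0 0 0" --pt "-25 3.5 0 0 0 0" --pt "-10 1 30 0 0 0" --pt "0 0 40 0 0 0"

```text
t: 17.47
eef_pos: [0.535, 0.0391, 0.2541]
ee_rot: [-3.138, -0.007, 3.004]
force: [1.2, 1.0, -0.1]
width: 0.0005
```

Emit:
move_arm --pt "-10 30 30 0 0 0" --pt "-10 40 0 0 0 0" --pt "0 40 0 0 0 0" --pt "0 40 0 0 0 0" --pt "0 20 0 0 0 0"

```text
t: 17.88
eef_pos: [0.5188, 0.2119, 0.2863]
ee_rot: [3.139, 0.003, 3.006]
force: [0.4, -0.5, -1.5]
width: 0.0005
```

Run:
```python
from h import *
look('a5',(250,110,385,210),5.9)
print(arm.get_state()["eef_pos"],arm.get_state()["force"])
```

```text
0.96 [357.2, 229.1] world [ 0.4497 -0.1099] rack -0.22049194805857864 -0.1587180973762881 yaw 0.7187841872428634 n 366
0.82 [296.7, 163.5] world [0.6424 0.0718] rack -0.05462863318799698 0.04776698999617854 yaw -0.13212814987328408 n 341
0.65 [260.9, 277.9] world [0.3102 0.1571] rack -0.3953163555939657 0.08648366776608397 yaw 0.21728874251543043 n 381
0.62 [344.7, 170.0] world [ 0.6224 -0.0603] rack -0.056222567129656016 -0.08584610238818836 yaw -0.16744105713961602 n 328
0.56 [314.3, 169.5] world [0.6377 0.0246] rack -0.05275917150471095 0.000319724209395836 yaw -0.14455765844606747 n 338
[0.519  0.2116 0.2856] [-0.1814 -0.6719 -0.837 ]
```

View pics/a5.png

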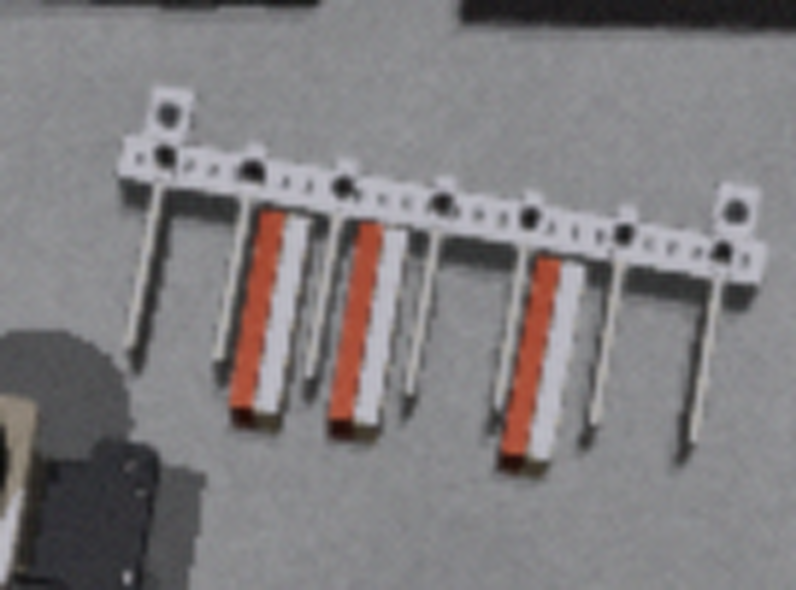

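The stone stands centred in gap 3, against the rail like its neighbours (rack x −0.053 against −0.055 and −0.056 for the others). Its yaw matches, and stone_b and stone_c have not moved. The gripper is clear, so I'm handing in.

```bash
python3 -c "
from station import arm
print(arm.job_done())"
```

```text
the job is handed in; nothing more can be done
None
```

The loose whetstone is home in the third gap from the left, and the job is handed in. No verdict was reported; the last move ended at 17.9 s of the 61 s allowed.

- **Counting:** the closed fingertips touched the tops of plates 1, 2 and 3 in that order, with contact forces of about 9, 14 and 16 N at about 62 mm tip height. They did not go on to the plates beyond.
- **Moving the stone:** I turned and shifted it on the bench between loosely straddling fingers. Then I pushed it by its rear end into the gap until it met the rail, at about 12 N with the arm stalled.
- **Last check (top picture):**
  - The stone is upright and about 0.3 mm off the gap's centre line, with its yaw within 0.01 rad of the rack's.
  - Its centre measured 52.8 mm before the rail face. That is within the 44–56 mm limits but not the ideal 50 mm. I put the difference down to my estimate of the rail face, since the two stored stones read 55 and 56 mm.
  - The two stored stones have not moved, and the gripper is clear.
- **Not re-measured:** I did not measure the other bystanders again; the arm stayed clear of them.

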